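Unpack the grocery carton beside the chopping board

ROBOT

A 7-joint arm with a two-finger parallel gripper is mounted at the origin on the work surface. World frame = base frame: x ahead of the robot, y to its left, z up, the work surface at z = 0. Lengths are in m, angles in rad, forces in N, time in s.
With the tool pointing down it reaches from about 0.425 to 0.925 m from the base axis. Payload 6.8 kg.
Tool frame: the origin (TCP) lies at the very end of the fingers, on their centre line; the grasp point (between the pads) lies env.grasp_offset behind it (env.grasp_offset is the distance from the TCP to the grasp point, in m); z points along the fingers, y is the line along which they close (so a half turn about z gives the same grasp; the last joint's range is limited). The gripper opens to 85 mm and grips with 20 to 120 N. Pads are 22 mm wide; open, the fingers measure 114 mm over their backs; the gripper's body (76 mm by 85 mm) begins 54 mm behind the grasp point. The pads swing forward as they close: fully open they stand 13 mm farther back than shut.
Start: joints at [1.041, 0.477, 0.022, 1.555, -0.011, 1.109, -0.083], TCP at [0.276, -0.616, 0.231] pointing down, gripper open.
Joint ranges: [-2.96, 2.96], [-0.34, 2.1], [-1.41, 1.46], [0.24, 2.44], [-1.37, 4.51], [0.17, 1.92], [-2.96, 2.96]. Speed limits (rad/s): [2.39, 2.39, 3.14, 3.14, 3.14, 3.14, 3.14].

INTERFACE

Orientations are given as a 3x3 rotation matrix whose columns are the frame's x, y, z axes.
In Python, from cell import env gives the robot as it stands. The module is installed in compiled form; this text tells all that it offers.
- The arm moves only by the shell command python3 -m inch 'ROWS'. ROWS is text: rows parted by semicolons, each of 7 numbers parted by spaces: the shift along the tool's x, y, z scaled (see below), then the turn, a rotation vector about the tool's x, y, z scaled (see below), then the closure, from 0 (fully open) to 1 (shut). A call has 1 to 12 rows; each row is the pose to reach, as a shift and turn from the pose commanded when the call began, along the tool's axes at that moment, turning the shorter way round; what a row does not reach only later rows make up. The controller multiplies each number of a shift by 0.4 m and each number of a turn by pi rad. A row lasts 1/8 s, in which the tool goes at most 62.5 mm and 10.7 degrees, less where a joint would pass 70% of its speed; a pose out of reach is approached as far as the arm can. A call with a number of a shift or a turn outside -1 to 1 is refused whole. A call with a gripper value outside its range is refused whole. The fingers move at their own pace and stop on an object; the grip force is fixed at half the most. Time passes only in rows, so rows that repeat a pose let the fingers close. It gives the time, the measured TCP pose, the force, the opening and the grip force at its end, in the units of the state.
- env.sense(): the state, without advancing time (a new reading comes with each control period).
- env.grab_frame(name): name is "scene" or "top" or "wrist"; returns a dict with "img" (480x640x3 uint8, blue, green, red), "z_map" (480x640 float32, m along the optical axis (not along the pixel's ray), 0 where there is no reading), "mtx" (3x3 intrinsics, pixels), "rvec" (rotation vector, rad) and "tvec" (3), from world to camera coordinates, as OpenCV has them. Camera axes: x right, y down, z forward; pixel columns grow to the right and rows downward; lengths in m; the calibration is good to about 2 mm. A picture is of the moment at which its call begins.
- env.finish_job(): hands the job in; it is judged then, once.
Trained networks look in a picture, given as the dict that the camera call returned (one of the last four; its "shot" number tells which), for a name from the list of things; names that differ only in an ending like _2 or _b are one class to them, and where a whole thing is asked for, a point or a joint stands for the part that bears it (a point fixed in the world has none). Each returns a list of dicts, best first, with "confidence" (0 to 1); they miss things now and then, are a little off and sometimes report something else, mostly with a low value. They report only what shows in the picture. A call takes as long as a camera call. They do not tell look-alikes from the thing itself.
- env.find_in(target, picture): "centre" ([x, y, z] in m, in the coordinates of the camera as it stood for that picture, good to about 4 mm: the middle of the surface that is visible of it).
- env.outline_of(target, picture): "pixels" (480x640 bool, what is visible of it).
The state is a dict: "time_s": time; "joint_pos": joint angles; "joint_vel": joint speeds; "effort": joint torques, N m; "position": TCP position; "eef_rot": TCP orientation; "contact_force": force on the tool from outside, world axes, zero at the start; "torque": the same for the moment, N m; "grip_width": opening from 0.0 (shut) to 1.0 (fully open); "grasp_force": force on a finger pad.
Only numpy, scipy, OpenCV 4.12 (cv2) and the standard library are available. Lean on these libraries where they do the work, as an engineer would, in place of code of your own. Each camera call takes 0.05 s, during which the arm holds its last target. There are 200 camera calls.

TASK

Fold both flaps of the delivery carton right back to the outside first, leaving them open, and only then unpack it. Stand every round jar upright on the counter in a row along the chopping board's far long edge (the side away from the robot), and every square tea caddy upright along its left short edge (the robot's left): each within its edge's length, off the board but no more than 4 cm from it, and with a small gap between neighbours of a kind. Leave the mug, the plant and the spatula where they are.

Things in the scene. Friction and masses are not known exactly. Their poses are not given: they have to be found in the camera images.
- carton: cardboard carton, fixed: outside 260 (x) x 300 (y) x 85 mm (z), walls and floor 5 mm thick. Origin: centre of its underside, z up, x roughly away from the robot, y to the robot's left. Groceries stand on its floor, at first in two rows, x = +-58 mm at y = -88, 0 and 88 mm; their tops are 16 mm below the rim.
- flap_left (a joint): angle of the carton's left flap (rad): 0 level over the carton, 1.57 upright, 2.85 = stop, folded outwards 17 degrees above level. Stiff panel 256 mm along the hinge, 90 mm from hinge to free edge, 4 mm thick, hinged on top of the left (+y) wall. Stays where left; under 2 N at the edge moves it. Starts at 0.5 to 1.0, over 130 mm between the two free edges.
- flap_right (a joint): angle of the carton's right flap (rad): 0 level over the carton, 1.57 upright, 2.85 = stop, folded outwards 17 degrees above level. Stiff panel 256 mm along the hinge, 90 mm from hinge to free edge, 4 mm thick, hinged on top of the right (-y) wall. Stays where left; under 2 N at the edge moves it. Starts at 0.5 to 1.0, over 130 mm between the two free edges.
- flap_left_hinge (a point): middle of the left flap's hinge line, 85 mm above the counter, at carton y = +150 mm; the axes turn with the flap, x lies along the hinge.
- flap_right_hinge (a point): middle of the right flap's hinge line, 85 mm above the counter, at carton y = -150 mm; the axes turn with the flap, x lies along the hinge.
- jar_1: squat glass sauce jar with a steel lid, a plain upright round cylinder 60 mm in diameter and 64 mm tall, about 0.3 kg. Origin: centre of its underside, z up along its axis. All jars are alike; may be absent (None).
- jar_2: squat glass sauce jar with a steel lid, a plain upright round cylinder 60 mm in diameter and 64 mm tall, about 0.3 kg. Origin: centre of its underside, z up along its axis. All jars are alike; may be absent (None).
- jar_3: squat glass sauce jar with a steel lid, a plain upright round cylinder 60 mm in diameter and 64 mm tall, about 0.3 kg. Origin: centre of its underside, z up along its axis. All jars are alike; may be absent (None).
- jar_4: squat glass sauce jar with a steel lid, a plain upright round cylinder 60 mm in diameter and 64 mm tall, about 0.3 kg. Origin: centre of its underside, z up along its axis. All jars are alike; may be absent (None).
- caddy_1: squat square tea caddy of bare metal, upright box 54 x 54 x 64 mm (x, y, z), about 0.25 kg. Origin: centre of its underside, z up, x and y square to its sides. Both caddies are alike; may be absent (None).
- caddy_2: squat square tea caddy of bare metal, upright box 54 x 54 x 64 mm (x, y, z), about 0.25 kg. Origin: centre of its underside, z up, x and y square to its sides. Both caddies are alike; may be absent (None).
- board: wooden chopping board lying flat, fixed: 160 (x) x 280 (y) x 12 mm (z). Origin: centre of its underside; x points roughly away from the robot (so the far long edge is at x = +80 mm) and y to the robot's left (the left short edge is at y = +140 mm).
- spatula: wood-handled steel spatula about 200 mm long lying on the board; a bystander. Origin: near its middle, on the board.
- mug: white mug, 80 mm across and 80 mm tall, handle on one side; a bystander. Origin: centre of its underside.
- plant: small potted plant, clay pot 70 mm across and 70 mm tall, leaves to about 140 mm; a bystander. Origin: centre of its underside.
There are look-alikes about, which are no part of the job. Leave any orange or pink look-alike of the jar_1 alone.

How it is judged:
By the outcome, as a careful person would: the job done as asked, in the order asked, and still so for the second after the job is handed in, with the robot touching nothing.
Of jar_1, jar_2, jar_3, jar_4 only 3 to 4 are there at a start; the rules pass over those that are not, and their reading is None.
Of caddy_1, caddy_2 only 1 to 2 are there at a start; the rules pass over those that are not, and their reading is None.
At some moment in a run one of jar_1, jar_2, jar_3, jar_4, caddy_1, caddy_2 may be knocked a few centimetres aside while the robot is not near it.
It also fails if it takes over 208 s, if anything falls off the work surface, if the arm or the gripper's body presses on something with over 40 N, if the wrist force passes 120 N, or if a joint passes its speed limit or range.

## Working session

There is one attempt and no reset: what is moved stays moved. The work goes in short steps, Python scripts to look and compute and a shell command to move; the robot and the scene stay as the last step left them, time stands still between calls to the robot, and variables do not carry over. Pictures are saved under pics/ and viewed, at most 14 in all, crops included, and the job is handed in when it is done.

```bash
mkdir -p pics; cat > h.py <<'E'
import numpy as np, cv2
from cell import env
def cam(f):
    R=cv2.Rodrigues(np.array(f["rvec"],float))[0]; return R,np.array(f["tvec"],float).ravel(),np.array(f["mtx"])
def toworld(f,pc):
    R,t,K=cam(f); return (np.asarray(pc)-t)@R
def cloud(f):
    R,t,K=cam(f); z=f["z_map"]; v,u=np.indices(z.shape)
    pc=np.stack([(u-K[0,2])/K[0,0]*z,(v-K[1,2])/K[1,1]*z,z],-1)
    W=(pc-t)@R; W[z==0]=np.nan; return W
def proj(f,P):
    R,t,K=cam(f); return cv2.projectPoints(np.atleast_2d(np.array(P,float)),R,t,K,None)[0].reshape(-1,2)
def save(f,n): cv2.imwrite(f"pics/{n}.png",f["img"])
def rows(target,Rt=None):
    """shift/turn in row units from commanded ~ measured pose"""
    from scipy.spatial.transform import Rotation as Ro
    s=env.sense(); R=np.array(s["eef_rot"]); d=R.T@(np.array(target)-np.array(s["position"]))
    r=np.zeros(3) if Rt is None else Ro.from_matrix(R.T@Rt).as_rotvec()
    return np.round(d/0.4,4),np.round(r/np.pi,4)
E
python3 - <<'E'
from h import *
np.set_printoptions(precision=3,suppress=True)
s=env.sense(); print(s["position"],np.array(s["eef_rot"]),s["time_s"],env.grasp_offset)
for n in("scene","top"):
    f=env.grab_frame(n); save(f,n+"0")
    R,t,K=cam(f); print(n,"cam at",-R.T@t)
    for k in("carton","flap_left","jar_1","caddy_1","board","mug","plant","spatula"):
        for d in env.find_in(k,f): print(k,round(d["confidence"],2),toworld(f,d["centre"]),proj(f,toworld(f,d["centre"]))[0])
E
```

```text
[ 0.276 -0.615  0.23 ] [[ 0.912  0.409 -0.001]
 [ 0.409 -0.912  0.002]
 [-0.    -0.002 -1.   ]] 0.0 0.0187
scene cam at [ 1.596 -0.617  1.142]
carton 0.79 [ 0.516 -0.295  0.058] [268.138 234.441]
flap_left 0.67 [ 0.495 -0.155  0.134] [314.123 193.295]
jar_1 0.92 [ 0.513 -0.587  0.055] [156.423 267.825]
jar_1 0.79 [ 0.446 -0.288  0.059] [261.634 216.742]
jar_1 0.78 [ 0.575 -0.356  0.07 ] [253.111 252.996]
jar_1 0.64 [ 0.753 -0.389  0.061] [264.949 311.141]
caddy_1 0.88 [ 0.449 -0.194  0.054] [294.583 209.599]
board 0.56 [0.52 0.15 0.01] [415.891 204.091]
board 0.48 [ 0.553 -0.192  0.071] [310.015 228.832]
board 0.4 [ 0.444 -0.287  0.059] [261.847 216.284]
mug 0.84 [ 0.745 -0.239  0.054] [323.375 290.588]
plant 0.58 [ 0.782 -0.014  0.067] [414.153 269.2  ]
spatula 0.92 [0.498 0.187 0.016] [423.544 194.38 ]
top cam at [ 0.444 -0.206  1.288]
carton 0.73 [ 0.484 -0.28   0.005] [340.154 292.09 ]
carton 0.4 [ 0.541 -0.195  0.073] [307.552 268.477]
jar_1 0.96 [ 0.731 -0.387  0.062] [381.345 195.773]
jar_1 0.84 [ 0.546 -0.354  0.071] [370.518 266.668]
jar_1 0.79 [ 0.538 -0.197  0.071] [308.633 269.943]
jar_1 0.71 [ 0.432 -0.285  0.064] [343.579 311.843]
jar_1 0.6 [ 0.494 -0.583  0.065] [460.786 286.877]
caddy_1 0.73 [ 0.424 -0.199  0.07 ] [309.537 315.409]
board 0.63 [ 0.49  -0.4    0.133] [393.037 287.611]
mug 0.87 [ 0.745 -0.24   0.022] [324.547 194.237]
plant 0.63 [ 0.756 -0.014  0.068] [237.638 186.118]
spatula 0.74 [0.493 0.19  0.014] [161.271 289.055]
```

View pics/top0.png

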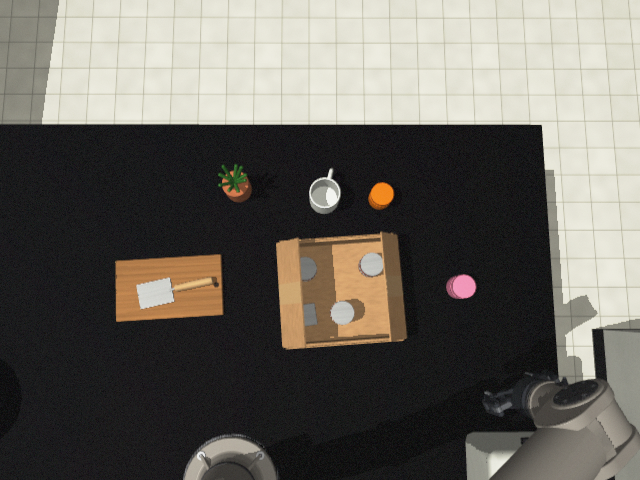

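View pics/scene0.png

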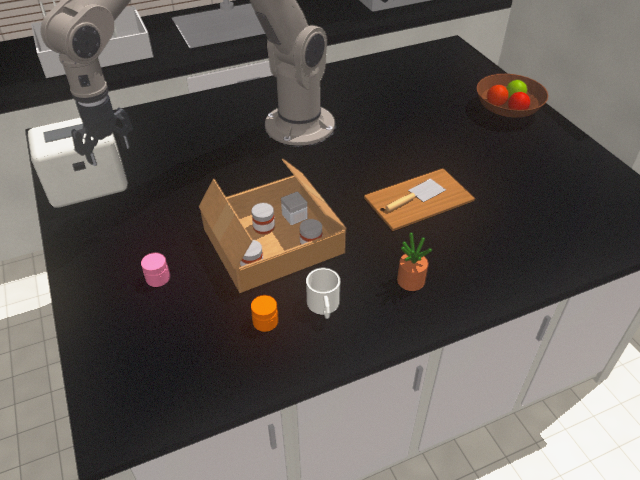

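The top view shows the board at about (168,288), the carton at (341,290) with its right flap at (395,288) and left flap at (290,293). Inside are jars at (343,312), (371,265) and (308,268), and one caddy at (309,315). The orange (381,196) and pink (461,287) jars are look-alikes. The mug is at (324,195) and the plant at (237,185). The scene view shows the same things.

```bash
python3 - <<'E'
from h import *
np.set_printoptions(precision=4,suppress=True)
ft=env.grab_frame("top"); fs=env.grab_frame("scene")
for n,f in(("top",ft),("scene",fs)):
    W=cloud(f); hsv=cv2.cvtColor(f["img"],cv2.COLOR_BGR2HSV)
    br=(hsv[...,1]>60)&(hsv[...,0]<30)&(hsv[...,2]>60)
    # board
    m=np.isfinite(W[...,2])&(W[...,2]<0.03)&(W[...,2]>0.004)&(W[...,1]>0.0)&(W[...,1]<.36)&(W[...,0]>.38)&(W[...,0]<.65)
    P=W[m]; r=cv2.minAreaRect(P[:,:2].astype(np.float32)*1000); print(n,"board",r, np.median(P[:,2]))
    # carton rim
    C=W[(W[...,0]>.33)&(W[...,0]<.67)&(W[...,1]>-.5)&(W[...,1]<-.05)&np.isfinite(W[...,2])]
    P=C[(C[:,2]>.076)&(C[:,2]<.09)]
    r=cv2.minAreaRect(P[:,:2].astype(np.float32)*1000); print(n,"rim",r,len(P))
    # flaps: profile at mid x
    for lo,hi,nm in((-.47,-.35,"right"),(-.22,-.06,"left")):
        F=C[(C[:,1]>lo)&(C[:,1]<hi)&(C[:,2]>.095)]
        if len(F)>30:
            c=F.mean(0); u,s,v=np.linalg.svd(F-c); print(n,nm,len(F),"c",c,"normal",v[2],"zmax",F[:,2].max(),"x",np.percentile(F[:,0],[1,99]),"y",np.percentile(F[:,1],[1,99]))
    print("far/near wall lines")
    for a in(-.36,-.30,-.24):
        Q=C[(abs(C[:,1]-a)<.006)&(C[:,2]>.076)&(C[:,2]<.092)]; print(a,np.sort(Q[:,0])[[0,-1]] if len(Q) else None,len(Q))
    for k in("jar_1","caddy_1"):
        for d in env.outline_of(k,f):
            Q=W[d["pixels"]]; Q=Q[np.isfinite(Q[:,2])]
            if len(Q)<20: continue
            zt=np.percentile(Q[:,2],95); T=Q[Q[:,2]>zt-.006]; print(k,round(d["confidence"],2),"top",zt,"box",T.min(0)[:2],T.max(0)[:2],"mid",(T.min(0)+T.max(0))[:2]/2,len(Q))
E
```

```text
top board ((514.6642456054688, 179.86328125), (359.4033203125, 267.7165222167969), 89.91864013671875) 0.012473486584916033
top rim ((486.2734069824219, -275.7339172363281), (268.5756530761719, 306.77142333984375), 3.954875946044922) 763
top right 1700 c [ 0.4933 -0.3978  0.1329] normal [ 0.0547 -0.8182  0.5724] zmax 0.17006727778742606 x [0.3694 0.6193] y [-0.428  -0.3691]
top left 2300 c [ 0.4765 -0.1562  0.1294] normal [-0.0535  0.773   0.6322] zmax 0.16281224996449692 x [0.3528 0.6028] y [-0.1871 -0.124 ]
far/near wall lines
-0.36 [0.3587 0.6249] 36
-0.3 [0.3544 0.6224] 36
-0.24 [0.3498 0.6175] 37
jar_1 0.9 top 0.07324042998921353 box [ 0.4024 -0.3084] [ 0.4595 -0.2531] mid [ 0.4309 -0.2807] 474
jar_1 0.89 top 0.06786258712789645 box [ 0.7066 -0.4168] [ 0.7622 -0.3593] mid [ 0.7344 -0.388 ] 477
jar_1 0.87 top 0.07308143267774012 box [ 0.5246 -0.3835] [ 0.5809 -0.3298] mid [ 0.5527 -0.3567] 482
jar_1 0.75 top 0.06808249379784483 box [ 0.4686 -0.6196] [ 0.5245 -0.5624] mid [ 0.4965 -0.591 ] 569
jar_1 0.65 top 0.0733956861239097 box [ 0.5099 -0.2159] [ 0.5708 -0.1754] mid [ 0.5404 -0
[... 738 characters left out ...]
ar/near wall lines
-0.36 [0.3624 0.6297] 37
-0.3 [0.3517 0.6268] 48
-0.24 [0.3511 0.6214] 41
jar_1 0.96 top 0.06759155685217454 box [ 0.7083 -0.4169] [ 0.7696 -0.3598] mid [ 0.739  -0.3884] 803
jar_1 0.85 top 0.07221709758173198 box [ 0.4001 -0.31  ] [ 0.4631 -0.2525] mid [ 0.4316 -0.2812] 655
jar_1 0.79 top 0.06730494876360515 box [ 0.466  -0.6199] [ 0.5277 -0.5626] mid [ 0.4968 -0.5912] 756
jar_1 0.75 top 0.07261028507763223 box [ 0.5335 -0.3772] [ 0.6156 -0.3294] mid [ 0.5746 -0.3533] 326
jar_1 0.64 top 0.07262611606078065 box [ 0.5134 -0.2167] [ 0.5752 -0.161 ] mid [ 0.5443 -0.1889] 433
caddy_1 0.55 top 0.07219394460192008 box [ 0.3992 -0.2181] [ 0.4597 -0.1596] mid [ 0.4295 -0.1888] 615
```

```bash
cat >> h.py <<'E'
CO=np.array([.4863,-.2755]); CY=np.deg2rad(4.0)
def c2w(x,y,z): 
    c,s=np.cos(CY),np.sin(CY); return np.array([CO[0]+c*x-s*y,CO[1]+s*x+c*y,z])
def Rz(yaw): # tool down, tool y along world yaw
    y=np.array([np.cos(yaw),np.sin(yaw),0]); z=np.array([0,0,-1.]); return np.stack([np.cross(y,z),y,z],1)
E
python3 - <<'E'
from h import *
np.set_printoptions(precision=4,suppress=True)
print(rows(c2w(0,0,.23),Rz(CY)))
for n in("top","scene"):
    f=env.grab_frame(n); W=cloud(f); hsv=cv2.cvtColor(f["img"],cv2.COLOR_BGR2HSV)
    m=(f["img"].max(2)>50)&(W[...,2]<.06)&(W[...,1]>-.02)&(W[...,1]<.4)&(W[...,0]>.36)&(W[...,0]<.66)
    m=cv2.morphologyEx(m.astype(np.uint8),cv2.MORPH_OPEN,np.ones((3,3)))
    R,t,K=cam(f); v,u=np.nonzero(m)
    d=np.stack([(u-K[0,2])/K[0,0],(v-K[1,2])/K[1,1],np.ones(len(u))],1)@R; c=-R.T@t
    P=c+d*((.012-c[2])/d[:,2])[:,None]
    n_,l,st,ce=cv2.connectedComponentsWithStats(m); 
    b=1+st[1:,4].argmax(); P=P[l[v,u]==b]
    print(n,cv2.minAreaRect((P[:,:2]*1000).astype(np.float32)),len(P))
E
```

```text
(array([ 0.8272, -0.5614,  0.0033]), array([ 0.   ,  0.   , -0.388]))
top ((497.6298828125, 171.72117614746094), (161.91896057128906, 281.7409973144531), 3.4956698417663574) 6614
scene ((501.10272216796875, 171.55873107910156), (178.8851776123047, 293.3554382324219), 3.470885992050171) 3913
```

```bash
python3 -m inch '0 0 -0.05 0 0 0 1; 0.2 -0.14 -0.05 0 0 -0.1 1; 0.83 -0.56 0 0 0 -0.388 1; 0.83 -0.56 0 0 0 -0.388 1; 0.83 -0.56 0 0 0 -0.388 1; 0.83 -0.56 0 0 0 -0.388 1; 0.83 -0.56 0 0 0 -0.388 1; 0.83 -0.56 0 0 0 -0.388 1; 0.83 -0.56 0 0 0 -0.388 1; 0.83 -0.56 0 0 0 -0.388 1; 0.83 -0.56 0 0 0 -0.388 1'; python3 -c "
from h import *
print(rows(c2w(0,-.075,.14),Rz(CY)),env.sense()['joint_pos'])"
```

```text
time_s: 2.68
position: [0.4865, -0.2776, 0.2313]
eef_rot: [[-0.066, 0.998, -0.0], [0.998, 0.066, -0.001], [-0.001, -0.0, -1.0]]
contact_force: [0.1, 0.2, 0.4]
grip_width: -0.002
grasp_force: 0.0
(array([-0.182 ,  0.0007,  0.2283]), array([-0.0002,  0.0002, -0.0013])) [ 0.7000834   0.31359351 -0.36016031  1.81425607  0.12766276  1.03641381
  0.356642  ]
```

```bash
python3 -m inch '-0.12 0 0.1 0 0 0 1; -0.18 0 0.23 0 0 0 1; -0.18 0 0.23 0 0 0 1; -0.22 0 0.215 0 0 0 1; -0.257 0 0.203 0 0 0 1; -0.30 0 0.19 0 0 0 1; -0.345 0 0.19 0 0 0 1; -0.395 0 0.195 0 0 0 1; -0.445 0 0.205 0 0 0 1; -0.48 0 0.235 0 0 0 1; -0.507 0 0.265 0 0 0 1; -0.532 0 0.298 0 0 0 1'
python3 - <<'E'
from h import *
f=env.grab_frame("scene"); W=cloud(f); save(f,"scene1")
E
```

```text
time_s: 4.18
position: [0.5023, -0.4879, 0.1106]
eef_rot: [[-0.07, 0.998, -0.001], [0.998, 0.07, 0.001], [0.001, -0.001, -1.0]]
contact_force: [0.1, 0.6, 0.6]
grip_width: 0.003
grasp_force: 0.2
```

View pics/scene1.png

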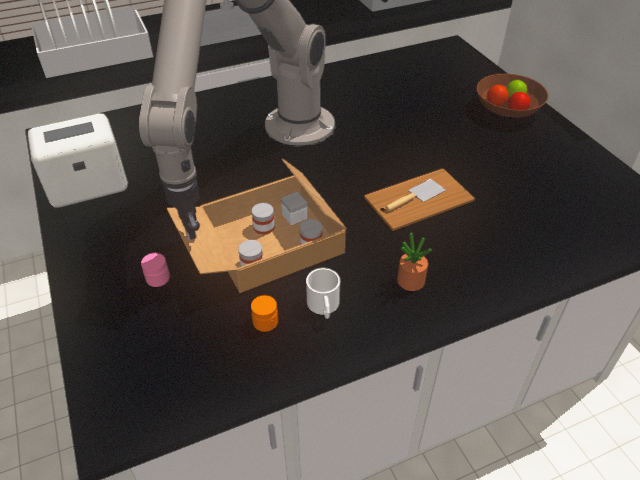

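The right flap (around pixel 205,245) is folded out, but the contact force is light. I'll press it to the stop.

```bash
python3 -m inch '0 0 0.01 0 0 0 1; -0.01 0 0.02 0 0 0 1; -0.01 0 0.02 0 0 0 1'; python3 -m inch '-0.005 0 0.01 0 0 0 1; -0.005 0 0.015 0 0 0 1;-0.005 0 0.015 0 0 0 1'
python3 -c "
from h import *
print(rows(c2w(0,.07,.14),Rz(CY)))"
```

```text
time_s: 4.6
position: [0.503, -0.4885, 0.1058]
eef_rot: [[-0.072, 0.997, -0.002], [0.997, 0.072, 0.004], [0.004, -0.001, -1.0]]
contact_force: [-5.7, 10.0, 13.7]
grip_width: 0.001
grasp_force: 7.8
time_s: 4.97
position: [0.5033, -0.4888, 0.1048]
eef_rot: [[-0.072, 0.997, -0.002], [0.997, 0.072, 0.005], [0.005, -0.002, -1.0]]
contact_force: [-17.2, 22.7, 44.8]
grip_width: -0.003
grasp_force: 24.8
(array([ 0.7103, -0.0037, -0.0842]), array([-0.0006, -0.0017,  0.0008]))
```

```bash
python3 -m inch '0.02 0 -0.15 0 0 0 1; 0.05 0 -0.3 0 0 0 1; 0.2 0 -0.38 0 0 0 1; 0.35 0 -0.38 0 0 0 1; 0.5 0 -0.38 0 0 0 1; 0.65 0 -0.38 0 0 0 1; 0.725 0 -0.38 0 0 0 1; 0.725 0 -0.24 0 0 0 1; 0.725 0 -0.105 0 0 0 1; 0.725 0 -0.105 0 0 0 1; 0.725 0 -0.105 0 0 0 1'
python3 -c "
from h import *
print(rows(c2w(0,.07,.14),Rz(CY)))"
```

```text
time_s: 6.35
position: [0.4839, -0.2047, 0.1421]
eef_rot: [[-0.07, 0.998, 0.002], [0.998, 0.07, -0.001], [-0.001, 0.002, -1.0]]
contact_force: [0.7, 0.5, -0.1]
grip_width: 0.003
grasp_force: 0.0
(array([-0.0019, -0.0065,  0.0052]), array([0.0008, 0.0003, 0.0001]))
```

```bash
python3 -m inch '0.045 0 -0.008 0 0 0 1; 0.0875 0 -0.02 0 0 0 1; 0.13 0 -0.03 0 0 0 1; 0.172 0 -0.033 0 0 0 1; 0.225 0 -0.028 0 0 0 1; 0.275 0 -0.02 0 0 0 1; 0.31 0 0.012 0 0 0 1; 0.3375 0 0.042 0 0 0 1; 0.3625 0 0.075 0 0 0 1; 0.3675 0 0.095 0 0 0 1; 0.3675 0 0.105 0 0 0 1; 0.3675 0 0.105 0 0 0 1'
```

```text
time_s: 7.85
position: [0.473, -0.0578, 0.1051]
eef_rot: [[-0.069, 0.998, 0.0], [0.998, 0.069, -0.005], [-0.005, -0.0, -1.0]]
contact_force: [-31.8, 1.2, 94.4]
grip_width: -0.0
grasp_force: 45.3
```

```bash
python3 -m inch '0 0 -0.1 0 0 0 1; 0.05 0 -0.25 0 0 0 1; 0.2 0 -0.4 0 0 0 0; 0.35 0 -0.45 0 0 0 0;0.5 0 -0.45 0 0 0 0;0.6 0 -0.45 0 0 0 0;0.6 0 -0.45 0 0 0 0'
python3 - <<'E'
from h import *
np.set_printoptions(precision=4,suppress=True)
ft=env.grab_frame("top"); save(ft,"top1"); fs=env.grab_frame("scene")
for n,f in(("top",ft),("scene",fs)):
    W=cloud(f)
    d=(W[...,:2]-CO); c,s=np.cos(CY),np.sin(CY); X=d@[c,s]; Y=d@[-s,c]
    for sg in(-1,1):
        m=(abs(X)<.11)&(sg*Y>.165)&(sg*Y<.232)&(W[...,2]>.06)
        p=np.polyfit(sg*Y[m]-.15,W[...,2][m],1); print(n,sg,m.sum(),"angle",np.pi-np.arctan(p[0]),p)
    for k in("jar_1","caddy_1"):
        for d in env.outline_of(k,f):
            Q=W[d["pixels"]]; Q=Q[np.isfinite(Q[:,2])]
            if len(Q)<20: continue
            zt=np.percentile(Q[:,2],95); T=Q[Q[:,2]>zt-.006]; lo,hi=np.percentile(T,[1,99],0); print(k,round(d["confidence"],2),"top",zt,"size",(hi-lo)[:2],"mid",(lo+hi)[:2]/2)
E
```

```text
time_s: 8.72
position: [0.4542, 0.1868, 0.2782]
eef_rot: [[-0.078, 0.997, 0.0], [0.997, 0.078, 0.002], [0.002, 0.0, -1.0]]
contact_force: [0.8, -0.2, -0.6]
grip_width: 1.004
grasp_force: 0.0
top -1 2572 angle 2.8490873700015844 [0.3011 0.0853]
top 1 2537 angle 2.850551119642433 [0.2995 0.0854]
jar_1 0.85 top 0.07291548723475968 size [0.0545 0.055 ] mid [ 0.4298 -0.2807]
jar_1 0.83 top 0.06786838628379434 size [0.0538 0.0547] mid [ 0.7357 -0.3871]
jar_1 0.63 top 0.07337034180826726 size [0.0549 0.055 ] mid [ 0.5529 -0.3577]
jar_1 0.57 top 0.06769910136413915 size [0.0543 0.0551] mid [ 0.4959 -0.5901]
caddy_1 0.89 top 0.0734425864580542 size [0.0543 0.0515] mid [ 0.4251 -0.1873]
caddy_1 0.25 top 0.07337158911909246 size [0.0542 0.055 ] mid [ 0.5525 -0.3577]
scene -1 1578 angle 2.852575172157017 [0.2973 0.0855]
scene 1 1535 angle 2.846861445991855 [0.3036 0.0856]
jar_1 0.97 top 0.07246922358791144 size [0.056  0.0522] mid [ 0.5443 -0.1892]
jar_1 0.95 top 0.07281302811953497 size [0.0567 0.0537] mid [ 0.5547 -0.3587]
jar_1 0.79 top 0.06721832197971186 size [0.0563 0.0548] mid [ 0.7379 -0.3888]
jar_1 0.73 top 0.06683490128758565 size [0.0573 0.0544] mid [ 0.4972 -0.5913]
jar_1 0.72 top 0.07249902941506342 size [0.0581 0.0547] mid [ 0.4318 -0.2817]
caddy_1 0.74 top 0.07194086528619226 size [0.055  0.0537] mid [ 0.4275 -0.1893]
```

View pics/top1.png

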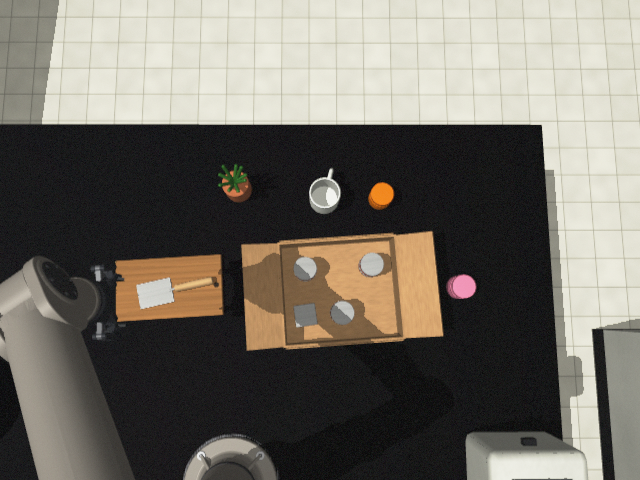

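Both flaps are at 2.85 rad. Three jars, at (305,268), (371,265) and (343,312), and one caddy at (305,315) are clear to grasp. I'll start with the far-left jar.

```bash
cat >> h.py <<'E'
BO=np.array([.4985,.1716]); BY=np.deg2rad(3.5)
def b2w(x,y,z):
    c,s=np.cos(BY),np.sin(BY); return np.array([BO[0]+c*x-s*y,BO[1]+s*x+c*y,z])
E
python3 -c "
from h import *
print(rows([.543,-.189,.25],Rz(CY)),rows([.543,-.189,.035],Rz(CY)))"
```

```text
(array([-0.9347,  0.1556,  0.0698]), array([-0.0002,  0.0002, -0.0008])) (array([-0.9343,  0.156 ,  0.6073]), array([-0.0002,  0.0002, -0.0008]))
```

```bash
python3 -m inch '-0.15 0.025 0 0 0 0 0; -0.3 0.05 0 0 0 0 0; -0.45 0.075 0 0 0 0 0; -0.6 0.1 0 0 0 0 0; -0.75 0.125 0.07 0 0 0 0; -0.934 0.156 0.07 0 0 0 0; -0.934 0.156 0.2 0 0 0 0; -0.934 0.156 0.33 0 0 0 0; -0.934 0.156 0.42 0 0 0 0; -0.934 0.156 0.42 0 0 0 0'
python3 - <<'E'
from h import *
f=env.grab_frame("wrist"); save(f,"w1"); print(env.sense()["position"],rows([.543,-.189,.035],Rz(CY)))
for d in env.find_in("jar_1",f): print(d["confidence"],toworld(f,d["centre"]))
g=env.grab_frame("scene")
for d in env.find_in("jar_1",g): print("s",d["confidence"],toworld(g,d["centre"]))
E
```

```text
time_s: 10.28
position: [0.5411, -0.1874, 0.1074]
eef_rot: [[-0.068, 0.998, -0.006], [0.998, 0.068, 0.002], [0.002, -0.006, -1.0]]
contact_force: [0.4, 0.2, -0.5]
grip_width: 0.996
grasp_force: 0.0
[ 0.5430103  -0.18755588  0.10965682] (array([-3.700e-03,  1.000e-04,  1.866e-01]), array([-0.0007, -0.0002, -0.0004]))
0.95 [ 0.5521093  -0.33263111  0.01925778]
0.92 [ 0.5390057  -0.18113662  0.06600149]
0.61 [ 0.72073728 -0.36242845  0.01777005]
0.58 [ 0.41817146 -0.25378979  0.04689094]
s 0.85 [ 0.56865653 -0.36168154  0.07014402]
s 0.81 [ 0.44789696 -0.28699761  0.05874324]
s 0.78 [ 0.55039531 -0.19265663  0.06988454]
s 0.73 [ 0.51353039 -0.59076267  0.05540024]
s 0.68 [ 0.74833418 -0.38864019  0.06206619]
```

View pics/w1.png

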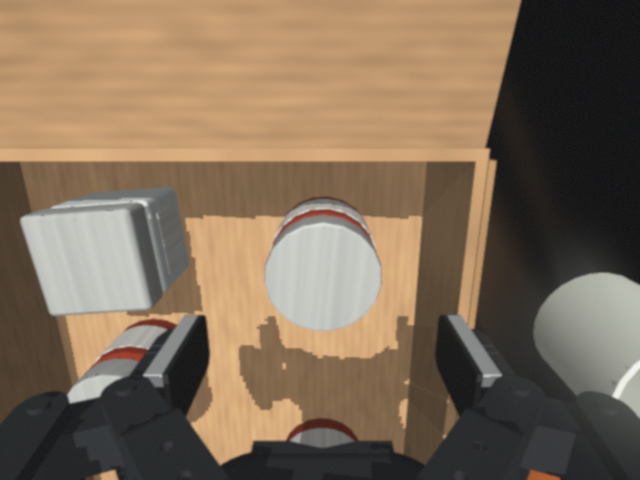

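The jar (323,275) is midway between the fingers (205 and 440), so I can descend and grip.

```bash
python3 -m inch '-0.003 0 0.09 0 0 0 0; -0.003 0 0.187 0 0 0 0; -0.003 0 0.187 0 0 0 0; -0.003 0 0.187 0 0 0 1; -0.003 0 0.187 0 0 0 1; -0.003 0 0.187 0 0 0 1;-0.003 0 0.187 0 0 0 1;-0.003 0 0.187 0 0 0 1; -0.003 0 0 0 0 0 1; -0.003 0 -0.12 0 0 0 1;-0.003 0 -0.25 0 0 0 1;-0.003 0 -0.25 0 0 0 1'
python3 - <<'E'
from h import *
print(rows(b2w(.13,.075,.2),Rz(BY)),rows(b2w(.13,.075,.033),Rz(BY)))
E
```

```text
time_s: 11.98
position: [0.5473, -0.1886, 0.2165]
eef_rot: [[-0.07, 0.998, 0.011], [0.998, 0.07, -0.004], [-0.004, 0.011, -1.0]]
contact_force: [0.9, 0.3, -2.7]
grip_width: 0.683
grasp_force: 66.5
(array([1.0916, 0.2674, 0.0393]), array([0.0034, 0.0014, 0.0028])) (array([1.0934, 0.263 , 0.4567]), array([0.0034, 0.0014, 0.0028]))
```

```bash
python3 -m inch '0.15 0.035 0 0 0 0 1; 0.3 0.07 0 0 0 0 1; 0.45 0.105 0 0 0 0 1; 0.6 0.145 0 0 0 0 1; 0.75 0.18 0 0 0 0 1; 0.9 0.22 0 0 0 0 1; 0.99 0.245 0 0 0 0.003 1;0.99 0.245 0 0 0 0.003 1;0.99 0.245 0 0 0 0.003 1'
python3 - <<'E'
from h import *
print(env.sense()["grip_width"],rows(b2w(.13,.075,.033),Rz(BY)))
E
```

```text
time_s: 13.1
position: [0.6137, 0.2126, 0.2093]
eef_rot: [[-0.06, 0.998, -0.001], [0.998, 0.06, -0.002], [-0.001, -0.001, -1.0]]
contact_force: [-0.2, -0.6, -1.7]
grip_width: 0.683
grasp_force: 66.5
0.6828249294606816 (array([0.1034, 0.0317, 0.4407]), array([-0.0004,  0.0005, -0.0003]))
```

```bash
python3 -m inch '0.103 0.032 0.1 0 0 0 1; 0.103 0.032 0.25 0 0 0 1; 0.103 0.032 0.37 0 0 0 1; 0.103 0.032 0.42 0 0 0 1; 0.103 0.032 0.44 0 0 0 1; 0.103 0.032 0.443 0 0 0 1; 0.103 0.032 0.443 0 0 0 1; 0.103 0.032 0.443 0 0 0 1'
python3 - <<'E'
from h import *
print(rows(b2w(.13,.075,.0305),Rz(BY)))
E
```

```text
time_s: 14.1
position: [0.6252, 0.2561, 0.0344]
eef_rot: [[-0.06, 0.998, 0.002], [0.998, 0.06, 0.001], [0.001, 0.002, -1.0]]
contact_force: [0.9, 0.3, -0.9]
grip_width: 0.688
grasp_force: 66.5
(array([-0.0041, -0.0042,  0.0098]), array([ 0.0007, -0.0002, -0.0002]))
```

```bash
python3 -m inch '-0.004 -0.004 0.008 0 0 0 1;-0.004 -0.004 0.008 0 0 0 1'; python3 -m inch '0 0 0 0 0 0 0;0 0 0 0 0 0 0;0 0 0 0 0 0 0;0 0 -0.1 0 0 0 0;0 0 -0.25 0 0 0 0;0 0 -0.4 0 0 0 0;0 0 -0.45 0 0 0 0;0 0 -0.45 0 0 0 0'
python3 - <<'E'
from h import *
np.set_printoptions(precision=4,suppress=True)
f=env.grab_frame("scene");W=cloud(f)
for k in("jar_1","caddy_1"):
  for d in env.outline_of(k,f):
    Q=W[d["pixels"]]; Q=Q[np.isfinite(Q[:,2])]
    if len(Q)<20: continue
    zt=np.percentile(Q[:,2],95); T=Q[Q[:,2]>zt-.006]; lo,hi=np.percentile(T,[1,99],0); print(k,round(d["confidence"],2),"top",zt,"size",(hi-lo)[:2],"mid",(lo+hi)[:2]/2)
print(b2w(.13,.075,0))
print(rows(c2w(-.058,0,.22),Rz(CY)),rows(c2w(.058,-.088,.22),Rz(CY)))
E
```

```text
time_s: 14.35
position: [0.6247, 0.2559, 0.0329]
eef_rot: [[-0.061, 0.998, 0.005], [0.998, 0.061, 0.003], [0.002, 0.005, -1.0]]
contact_force: [-0.4, 0.3, 11.7]
grip_width: 0.688
grasp_force: 68.0
time_s: 15.35
position: [0.6234, 0.2543, 0.2108]
eef_rot: [[-0.06, 0.998, 0.002], [0.998, 0.06, 0.001], [0.001, 0.002, -1.0]]
contact_force: [-0.8, -0.5, -0.8]
grip_width: 0.997
grasp_force: 0.0
jar_1 0.9 top 0.06744893163419546 size [0.0558 0.0554] mid [0.6282 0.2557]
jar_1 0.82 top 0.0671910421003784 size [0.0568 0.0536] mid [ 0.4974 -0.591 ]
jar_1 0.77 top 0.0670098032622127 size [0.0564 0.0549] mid [ 0.7379 -0.3883]
jar_1 0.74 top 0.0727344419760442 size [0.0573 0.0552] mid [ 0.5546 -0.3582]
jar_1 0.72 top 0.017055133407046445 size [0.1629 0.2737] mid [0.5002 0.169 ]
caddy_1 0.57 top 0.07175219648210777 size [0.0574 0.0523] mid [ 0.4265 -0.1884]
[0.6237 0.2544 0.    ]
(array([-1.3003, -0.563 , -0.0281]), array([-0.0012,  0.0005, -0.003 ])) (array([-1.5176, -0.271 , -0.0288]), array([-0.0012,  0.0005, -0.003 ]))
```

```bash
python3 -m inch '-0.15 -0.027 0 0 0 0 0; -0.3 -0.054 0 0 0 0 0; -0.45 -0.08 0 0 0 0 0; -0.6 -0.108 0 0 0 0 0; -0.75 -0.135 0 0 0 0 0; -0.95 -0.17 0 0 0 0 0;-0.95 -0.17 0 0 0 0 0'
python3 - <<'E'
from h import *
print(rows([.5525,-.358,.035],Rz(CY)))
E
```

```text
time_s: 16.38
position: [0.5756, -0.1351, 0.2072]
eef_rot: [[-0.053, 0.999, -0.005], [0.999, 0.053, -0.001], [-0.001, -0.005, -1.0]]
contact_force: [0.2, 0.5, 0.1]
grip_width: 0.997
grasp_force: 0.0
(array([-0.5528, -0.0854,  0.4316]), array([-0.0015,  0.0004, -0.0053]))
```

```bash
python3 -m inch '-0.15 -0.025 0 0 0 -0.003 0; -0.3 -0.05 0 0 0 -0.005 0; -0.45 -0.07 0 0 0 -0.005 0; -0.553 -0.085 0.1 0 0 -0.005 0; -0.553 -0.085 0.23 0 0 -0.005 0; -0.553 -0.085 0.23 0 0 -0.005 0; -0.553 -0.085 0.23 0 0 -0.005 0'
python3 - <<'E'
from h import *
np.set_printoptions(precision=4,suppress=True)
f=env.grab_frame("wrist");W=cloud(f)
for d in env.outline_of("jar_1",f):
    Q=W[d["pixels"]]; Q=Q[np.isfinite(Q[:,2])]
    zt=np.percentile(Q[:,2],95); T=Q[Q[:,2]>zt-.005]; lo,hi=np.percentile(T,[1,99],0); print(round(d["confidence"],2),"top",zt,"size",(hi-lo)[:2],"mid",(lo+hi)[:2]/2)
print(rows([.5525,-.358,.035],Rz(CY)))
E
```

```text
time_s: 17.25
position: [0.5587, -0.3508, 0.1186]
eef_rot: [[-0.078, 0.997, 0.001], [0.997, 0.078, 0.001], [0.001, 0.001, -1.0]]
contact_force: [0.4, -0.2, 0.8]
grip_width: 0.998
grasp_force: 0.0
0.81 top 0.06983839357710517 size [0.0533 0.0546] mid [ 0.4308 -0.2807]
0.76 top 0.06449874065440772 size [0.0434 0.0557] mid [ 0.7275 -0.3866]
0.69 top 0.06978958465216208 size [0.0547 0.0551] mid [ 0.5511 -0.3564]
(array([-0.0144, -0.019 ,  0.2127]), array([0.001 , 0.0005, 0.0026]))
```

```bash
python3 -m inch '-0.01 -0.017 0 0 0 0.002 0;-0.01 -0.017 0.1 0 0 0.002 0; -0.01 -0.017 0.205 0 0 0.002 0; -0.01 -0.017 0.21 0 0 0.002 0; -0.01 -0.017 0.21 0 0 0.002 1; -0.01 -0.017 0.21 0 0 0.002 1; -0.01 -0.017 0.21 0 0 0.002 1;-0.01 -0.017 0.21 0 0 0.002 1;-0.01 -0.017 0.21 0 0 0.002 1; 0 0 0.1 0 0 0 1; 0 0 -0.05 0 0 0 1; 0 0 -0.2 0 0 0 1'
python3 -m inch '0.1 0.018 -0.05 0 0 0 1;0.25 0.045 -0.05 0 0 0 1;0.4 0.07 -0.05 0 0 0 1;0.55 0.095 -0.05 0 0 0 1;0.7 0.12 -0.05 0 0 0 1;0.85 0.145 -0.05 0 0 0 1;0.85 0.145 -0.05 0 0 0 1'
python3 - <<'E'
from h import *
print(rows(b2w(.13,0,.032),Rz(BY)))
E
```

```text
time_s: 18.85
position: [0.5572, -0.3519, 0.2001]
eef_rot: [[-0.076, 0.997, 0.0], [0.997, 0.076, -0.0], [-0.0, 0.0, -1.0]]
contact_force: [0.7, -1.4, -3.9]
grip_width: 0.684
grasp_force: 65.9
time_s: 19.73
position: [0.5893, -0.0008, 0.2191]
eef_rot: [[-0.087, 0.996, 0.002], [0.996, 0.087, 0.004], [0.003, 0.002, -1.0]]
contact_force: [-0.0, -1.0, -3.6]
grip_width: 0.687
grasp_force: 66.1
(array([0.4392, 0.1352, 0.4696]), array([ 0.0007, -0.0011,  0.0082]))
```

```bash
python3 -m inch '0.14 0.045 0 0 0 0.008 1; 0.28 0.09 0 0 0 0.008 1; 0.42 0.13 0 0 0 0.008 1; 0.439 0.135 0.1 0 0 0.008 1; 0.439 0.135 0.24 0 0 0.008 1; 0.439 0.135 0.37 0 0 0.008 1; 0.439 0.135 0.43 0 0 0.008 1; 0.439 0.135 0.455 0 0 0.008 1; 0.439 0.135 0.455 0 0 0.008 1; 0.439 0.135 0.455 0 0 0.008 1'
python3 - <<'E'
from h import *
print(rows(b2w(.13,0,.033),Rz(BY)))
E
```

```text
time_s: 20.98
position: [0.631, 0.1707, 0.0374]
eef_rot: [[-0.051, 0.999, 0.003], [0.999, 0.051, 0.001], [0.001, 0.003, -1.0]]
contact_force: [-0.3, -1.0, -3.2]
grip_width: 0.682
grasp_force: 66.2
(array([ 0.0223, -0.0059,  0.0111]), array([ 0.0009, -0.0002, -0.0033]))
```

```bash
python3 -m inch '0.02 -0.006 0 0 0 -0.003 1; 0.02 -0.006 0.008 0 0 -0.003 1; 0.02 -0.006 0.014 0 0 -0.003 1;0.02 -0.006 0.014 0 0 -0.003 1'; python3 -m inch '0 0 0 0 0 0 0;0 0 0 0 0 0 0;0 0 0 0 0 0 0;0 0 -0.1 0 0 0 0;0 0 -0.25 0 0 0 0;0 0 -0.4 0 0 0 0;0 0 -0.45 0 0 0 0'
python3 -m inch '-0.15 -0.06 0 0 0 0 0; -0.3 -0.12 0 0 0 0 0; -0.45 -0.18 0 0 0 0 0; -0.6 -0.25 0 0 0 0 0; -0.75 -0.33 0 0 0 0 0; -0.9 -0.38 0 0 0 0 0;-0.95 -0.4 0 0 0 0 0;-0.95 -0.4 0 0 0 0 0;-0.95 -0.4 0 0 0 0 0'
python3 - <<'E'
from h import *
np.set_printoptions(precision=4,suppress=True)
f=env.grab_frame("scene");W=cloud(f)
for k in("jar_1","caddy_1"):
  for d in env.outline_of(k,f):
    Q=W[d["pixels"]]; Q=Q[np.isfinite(Q[:,2])]
    if len(Q)<20: continue
    zt=np.percentile(Q[:,2],95); T=Q[Q[:,2]>zt-.006]; lo,hi=np.percentile(T,[1,99],0); print(k,round(d["confidence"],2),"top",zt,"size",(hi-lo)[:2],"mid",(lo+hi)[:2]/2)
print(rows([.4305,-.281,.035],Rz(CY)))
E
```

```text
time_s: 21.48
position: [0.627, 0.1792, 0.0315]
eef_rot: [[-0.061, 0.998, 0.001], [0.998, 0.061, 0.0], [0.0, 0.001, -1.0]]
contact_force: [-4.5, 0.5, 8.4]
grip_width: 0.687
grasp_force: 67.4
time_s: 22.35
position: [0.6289, 0.1793, 0.2147]
eef_rot: [[-0.06, 0.998, 0.006], [0.998, 0.06, 0.002], [0.002, 0.006, -1.0]]
contact_force: [1.3, 0.1, 0.1]
grip_width: 0.997
grasp_force: 0.0
time_s: 23.48
position: [0.4902, -0.2099, 0.2096]
eef_rot: [[-0.061, 0.998, -0.001], [0.998, 0.061, 0.001], [0.001, -0.001, -1.0]]
contact_force: [0.2, 0.3, -0.3]
grip_width: 1.0
grasp_force: 0.0
jar_1 0.84 top 0.07216244197917421 size [0.0574 0.0552] mid [ 0.4388 -0.3147]
jar_1 0.79 top 0.06708425683740289 size [0.0572 0.0546] mid [ 0.7384 -0.3884]
jar_1 0.78 top 0.06729988757495756 size [0.059  0.0538] mid [ 0.498 -0.591]
jar_1 0.7 top 0.06747649291552525 size [0.0582 0.0558] mid [0.6305 0.1765]
jar_1 0.67 top 0.06737087402082925 size [0.0532 0.0555] mid [0.629  0.2549]
jar_1 0.49 top 0.07215211195203663 size [0.0581 0.0534] mid [ 0.428  -0.1882]
jar_1 0.46 top 0.10772683825291042 size [0.2706 0.4792] mid [ 0.49   -0.2758]
caddy_1 0.98 top 0.07215200396066336 size [0.058  0.0542] mid [ 0.4281 -0.1872]
(array([-0.1703, -0.1617,  0.4372]), array([-0.    , -0.0002, -0.0021]))
```

The remaining jar has been knocked to about (0.437, -0.314). I'll go above it and measure with the wrist camera.

```bash
python3 -m inch '-0.12 -0.07 0 0 0 -0.002 0; -0.25 -0.14 0.05 0 0 -0.002 0; -0.25 -0.14 0.18 0 0 -0.002 0; -0.25 -0.14 0.24 0 0 -0.002 0;-0.25 -0.14 0.24 0 0 -0.002 0;-0.25 -0.14 0.24 0 0 -0.002 0'
python3 - <<'E'
from h import *
np.set_printoptions(precision=4,suppress=True)
f=env.grab_frame("wrist");W=cloud(f)
for d in env.outline_of("jar_1",f):
    Q=W[d["pixels"]]; Q=Q[np.isfinite(Q[:,2])]
    zt=np.percentile(Q[:,2],95); T=Q[Q[:,2]>zt-.005]; lo,hi=np.percentile(T,[1,99],0); m=(lo+hi)/2; print(round(d["confidence"],2),"top",zt,"size",(hi-lo)[:2],"mid",m[:2],rows([m[0],m[1],.035],Rz(CY)))
E
```

```text
time_s: 24.38
position: [0.4417, -0.3135, 0.1152]
eef_rot: [[-0.068, 0.998, 0.002], [0.998, 0.068, -0.001], [-0.001, 0.002, -1.0]]
contact_force: [0.3, 0.4, 0.5]
grip_width: 1.002
grasp_force: 0.0
0.63 top 0.06977064405400342 size [0.0544 0.0552] mid [ 0.4325 -0.313 ] (array([ 0.0044, -0.0232,  0.2014]), array([ 0.0007,  0.0005, -0.0007]))
```

```bash
python3 -m inch '0.002 -0.018 0.02 0 0 0 0;0.002 -0.018 0.1 0 0 0 0; 0.002 -0.018 0.195 0 0 0 0; 0.002 -0.018 0.2 0 0 0 0; 0.002 -0.018 0.2 0 0 0 1; 0.002 -0.018 0.2 0 0 0 1; 0.002 -0.018 0.2 0 0 0 1;0.002 -0.018 0.2 0 0 0 1;0.002 -0.018 0.2 0 0 0 1; 0 0 0.1 0 0 0 1; 0 0 -0.05 0 0 0 1; 0 0 -0.2 0 0 0 1'
python3 -m inch '0.1 0.06 -0.05 0 0 0 1;0.22 0.13 -0.05 0 0 0 1;0.34 0.2 -0.05 0 0 0 1;0.46 0.27 -0.05 0 0 0 1;0.58 0.34 -0.05 0 0 0 1;0.7 0.4 -0.05 0 0 0 1;0.8 0.43 -0.05 0 0 0 1;0.8 0.43 -0.05 0 0 0 1;0.8 0.43 -0.05 0 0 0 1'
python3 - <<'E'
from h import *
print(rows(b2w(.13,-.075,.038),Rz(BY)))
E
```

```text
time_s: 25.98
position: [0.4401, -0.3136, 0.1963]
eef_rot: [[-0.067, 0.998, 0.0], [0.998, 0.067, 0.0], [0.0, 0.0, -1.0]]
contact_force: [0.8, 0.2, -2.9]
grip_width: 0.683
grasp_force: 65.5
time_s: 27.1
position: [0.5903, 0.0163, 0.2142]
eef_rot: [[-0.067, 0.998, -0.0], [0.998, 0.067, -0.001], [-0.001, -0.0, -1.0]]
contact_force: [-0.5, -1.0, -1.8]
grip_width: 0.684
grasp_force: 65.6
(array([0.2138, 0.1209, 0.4403]), array([-0.0001,  0.0003,  0.0018]))
```

```bash
python3 -m inch '0.11 0.06 0 0 0 0.002 1; 0.214 0.121 0.05 0 0 0.002 1; 0.214 0.121 0.18 0 0 0.002 1; 0.214 0.121 0.3 0 0 0.002 1; 0.214 0.121 0.4 0 0 0.002 1; 0.214 0.121 0.435 0 0 0.002 1; 0.214 0.121 0.435 0 0 0.002 1; 0.214 0.121 0.435 0 0 0.002 1'
python3 - <<'E'
from h import *
print(rows(b2w(.13,-.075,.032),Rz(BY)))
E
```

```text
time_s: 28.1
position: [0.6348, 0.1055, 0.0421]
eef_rot: [[-0.06, 0.998, 0.003], [0.998, 0.06, 0.001], [0.0, 0.003, -1.0]]
contact_force: [0.8, -0.6, -2.7]
grip_width: 0.682
grasp_force: 65.7
(array([-0.0017, -0.0051,  0.0253]), array([ 0.001 , -0.0001, -0.0004]))
```

Next I'll lower and release, then go back for the caddy.

```bash
python3 -m inch '-0.001 -0.004 0.015 0 0 0 1; -0.001 -0.004 0.024 0 0 0 1; -0.001 -0.004 0.024 0 0 0 1'; python3 -m inch '0 0 0 0 0 0 0;0 0 0 0 0 0 0;0 0 0 0 0 0 0;0 0 -0.1 0 0 0 0;0 0 -0.25 0 0 0 0;0 0 -0.4 0 0 0 0;0 0 -0.45 0 0 0 0'
python3 -m inch '-0.15 -0.09 0 0 0 0 0; -0.3 -0.18 0 0 0 0 0; -0.42 -0.27 0 0 0 0 0; -0.54 -0.36 0 0 0 0 0; -0.66 -0.45 0 0 0 0.003 0; -0.68 -0.45 0 0 0 0.003 0;-0.68 -0.45 0 0 0 0.003 0'
python3 - <<'E'
from h import *
np.set_printoptions(precision=4,suppress=True)
f=env.grab_frame("scene");W=cloud(f)
for k in("jar_1","caddy_1"):
  for d in env.outline_of(k,f):
    Q=W[d["pixels"]]; Q=Q[np.isfinite(Q[:,2])]
    if len(Q)<20: continue
    zt=np.percentile(Q[:,2],95); T=Q[Q[:,2]>zt-.006]; lo,hi=np.percentile(T,[1,99],0); print(k,round(d["confidence"],2),"top",zt,"size",(hi-lo)[:2],"mid",(lo+hi)[:2]/2, cv2.minAreaRect((T[:,:2]*1000).astype(np.float32))[2])
print(rows([.425,-.188,.035],Rz(CY)))
E
```

```text
time_s: 28.48
position: [0.6319, 0.1049, 0.031]
eef_rot: [[-0.06, 0.998, 0.0], [0.998, 0.06, -0.0], [-0.0, 0.0, -1.0]]
contact_force: [-1.8, -0.5, 2.5]
grip_width: 0.686
grasp_force: 66.0
time_s: 29.35
position: [0.6336, 0.1059, 0.2151]
eef_rot: [[-0.06, 0.998, 0.007], [0.998, 0.06, 0.001], [0.001, 0.007, -1.0]]
contact_force: [-0.1, 0.2, -1.0]
grip_width: 1.0
grasp_force: 0.0
time_s: 30.22
position: [0.4682, -0.178, 0.2101]
eef_rot: [[-0.049, 0.999, -0.0], [0.999, 0.049, 0.0], [0.0, -0.0, -1.0]]
contact_force: [0.5, 0.3, -0.0]
grip_width: 1.004
grasp_force: 0.0
jar_1 0.87 top 0.06704970166515116 size [0.0564 0.0538] mid [ 0.7384 -0.388 ] 64.9368896484375
jar_1 0.86 top 0.06675300974557233 size [0.0595 0.0533] mid [ 0.4981 -0.5912] 73.60159301757812
jar_1 0.67 top 0.06738467568076398 size [0.0907 0.0789] mid [0.6517 0.0925] 43.47908401489258
jar_1 0.56 top 0.0673584121538007 size [0.0574 0.0549] mid [0.6277 0.2553] 75.08120727539062
caddy_1 0.72 top 0.07246582406709945 size [0.0548 0.0542] mid [ 0.4279 -0.1894] 5.981308937072754
(array([-0.026 , -0.1129,  0.4384]), array([ 0.0001, -0.0003, -0.005 ]))
```

```bash
python3 -m inch '-0.012 -0.06 0 0 0 -0.005 0;-0.025 -0.1 0.1 0 0 -0.005 0;-0.025 -0.1 0.24 0 0 -0.005 0; -0.025 -0.1 0.24 0 0 -0.005 0; -0.025 -0.1 0.24 0 0 -0.005 0'
python3 - <<'E'
from h import *
np.set_printoptions(precision=4,suppress=True)
f=env.grab_frame("wrist");W=cloud(f); save(f,"w2")
for d in env.outline_of("caddy_1",f):
    Q=W[d["pixels"]]; Q=Q[np.isfinite(Q[:,2])]
    zt=np.percentile(Q[:,2],95); T=Q[Q[:,2]>zt-.005]; r=cv2.minAreaRect((T[:,:2]*1000).astype(np.float32)); print(round(d["confidence"],2),zt,r)
print(rows([.425,-.188,.035],Rz(CY)))
E
```

```text
time_s: 31.0
position: [0.4307, -0.1885, 0.1159]
eef_rot: [[-0.069, 0.998, 0.002], [0.998, 0.069, 0.0], [-0.0, 0.002, -1.0]]
contact_force: [0.8, -0.9, 1.2]
grip_width: 0.999
grasp_force: 0.0
0.88 0.06976021835894725 ((423.0919494628906, -187.28323364257812), (54.443424224853516, 54.31182861328125), 8.350741386413574)
(array([ 0.0045, -0.0157,  0.2038]), array([ 0.0011,  0.0005, -0.0006]))
```

View pics/w2.png

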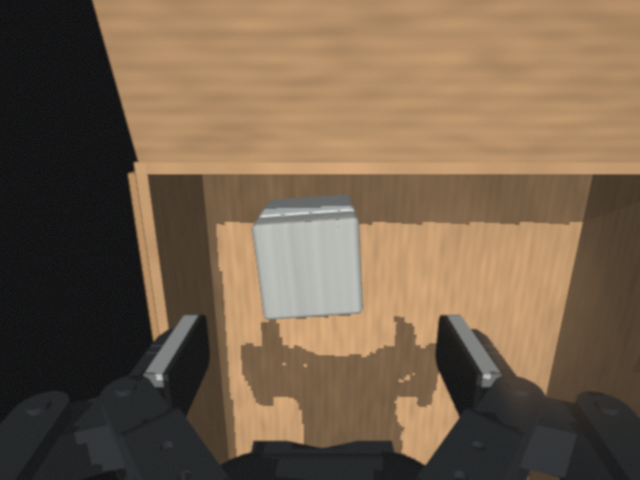

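The caddy (310,265) is turned a few degrees and sits slightly left of the finger centre (322). I'll correct both and grip.

```bash
python3 -m inch '0.004 -0.016 0.02 0 0 -0.018 0;0.004 -0.016 0.1 0 0 -0.018 0; 0.004 -0.016 0.195 0 0 -0.018 0; 0.004 -0.016 0.203 0 0 -0.018 0; 0.004 -0.016 0.203 0 0 -0.018 1; 0.004 -0.016 0.203 0 0 -0.018 1; 0.004 -0.016 0.203 0 0 -0.018 1;0.004 -0.016 0.203 0 0 -0.018 1;0.004 -0.016 0.203 0 0 -0.018 1; 0 0 0.1 0 0 0 1; 0 0 -0.05 0 0 0 1; 0 0 -0.2 0 0 0 1'
python3 -m inch '0.12 0.02 -0.05 0 0 0 1;0.27 0.05 -0.05 0 0 0 1;0.42 0.08 -0.05 0 0 0 1;0.57 0.1 -0.05 0 0 0 1;0.72 0.13 -0.05 0 0 0 1;0.87 0.15 -0.05 0 0 0 1;0.99 0.17 -0.05 0 0 0 1;0.99 0.17 -0.05 0 0 0 1;0.99 0.17 -0.05 0 0 0 1'
python3 - <<'E'
from h import *
print(rows(b2w(0,.187,.038),Rz(BY)))
E
```

```text
time_s: 32.6
position: [0.4289, -0.1892, 0.1973]
eef_rot: [[-0.067, 0.998, 0.001], [0.998, 0.067, -0.0], [-0.0, 0.001, -1.0]]
contact_force: [0.9, -1.1, -1.8]
grip_width: 0.622
grasp_force: 63.9
time_s: 33.72
position: [0.4703, 0.2095, 0.2149]
eef_rot: [[-0.067, 0.998, 0.0], [0.998, 0.067, -0.001], [-0.001, 0.0, -1.0]]
contact_force: [-0.1, -1.0, -2.4]
grip_width: 0.623
grasp_force: 64.1
(array([0.3687, 0.0666, 0.4419]), array([0.0001, 0.0003, 0.0018]))
```

```bash
python3 -m inch '0.14 0.03 0 0 0 0.002 1; 0.28 0.05 0 0 0 0.002 1; 0.369 0.067 0 0 0 0.002 1; 0.369 0.067 0.1 0 0 0.002 1; 0.369 0.067 0.23 0 0 0.002 1; 0.369 0.067 0.35 0 0 0.002 1; 0.369 0.067 0.42 0 0 0.002 1; 0.369 0.067 0.437 0 0 0.002 1; 0.369 0.067 0.437 0 0 0.002 1; 0.369 0.067 0.437 0 0 0.002 1'
python3 - <<'E'
from h import *
print(rows(b2w(0,.187,.032),Rz(BY)))
E
```

```text
time_s: 34.98
position: [0.4885, 0.3597, 0.0414]
eef_rot: [[-0.06, 0.998, 0.002], [0.998, 0.06, 0.001], [0.001, 0.002, -1.0]]
contact_force: [-0.5, 0.1, -1.3]
grip_width: 0.621
grasp_force: 64.1
(array([-0.0035, -0.0037,  0.0235]), array([ 0.0007, -0.0004, -0.0004]))
```

```bash
python3 -m inch '-0.003 -0.003 0.015 0 0 0 1; -0.003 -0.003 0.024 0 0 0 1; -0.003 -0.003 0.024 0 0 0 1'; python3 -m inch '0 0 0 0 0 0 0;0 0 0 0 0 0 0;0 0 0 0 0 0 0;0 0 -0.1 0 0 0 0;0 0 -0.25 0 0 0 0;0 0 -0.4 0 0 0 0;0 0 -0.45 0 0 0 0'
python3 -m inch '-0.15 0 -0.05 0 0 0 0; -0.3 0 -0.05 0 0 0 0; -0.45 0 -0.05 0 0 0 0; -0.6 0 -0.05 0 0 0 0; -0.75 0 -0.05 0 0 0 0; -0.9 0 -0.05 0 0 0 0;-0.9 0 -0.05 0 0 0 0;-0.9 0 -0.05 0 0 0 0'
python3 - <<'E'
from h import *
np.set_printoptions(precision=4,suppress=True)
ft=env.grab_frame("top"); save(ft,"top2"); fs=env.grab_frame("scene"); save(fs,"scene2")
c,s=np.cos(BY),np.sin(BY)
for n,f in(("top",ft),("scene",fs)):
  W=cloud(f)
  d=(W[...,:2]-CO); X=d@[np.cos(CY),np.sin(CY)]; Y=d@[-np.sin(CY),np.cos(CY)]
  for sg in(-1,1):
    m=(abs(X)<.11)&(sg*Y>.165)&(sg*Y<.232)&(W[...,2]>.06)&(W[...,2]<.13); p=np.polyfit(sg*Y[m]-.15,W[...,2][m],1); print(n,"flap",sg,np.pi-np.arctan(p[0]))
  for x,y in((.13,.075),(.13,0),(.13,-.075),(0,.187)):
    w=b2w(x,y,0); T=W[(np.hypot(W[...,0]-w[0],W[...,1]-w[1])<.05)&(W[...,2]>.055)&(W[...,2]<.08)]
    lo,hi=np.percentile(T,[1,99],0); q=(lo+hi)[:2]/2-BO; print(n,"board frame",q@[c,s],q@[-s,c],"top",np.median(T[:,2]),len(T),(hi-lo)[:2])
E
```

```text
time_s: 35.35
position: [0.4863, 0.3579, 0.0304]
eef_rot: [[-0.06, 0.998, 0.0], [0.998, 0.06, -0.0], [-0.0, 0.0, -1.0]]
contact_force: [-1.3, -1.9, 4.0]
grip_width: 0.625
grasp_force: 64.4
time_s: 36.22
position: [0.4874, 0.3598, 0.2144]
eef_rot: [[-0.061, 0.998, 0.005], [0.998, 0.061, 0.004], [0.004, 0.005, -1.0]]
contact_force: [0.1, 0.9, -0.3]
grip_width: 1.002
grasp_force: 0.0
time_s: 37.22
position: [0.5076, -0.0009, 0.2296]
eef_rot: [[-0.06, 0.998, -0.001], [0.998, 0.06, 0.001], [0.001, -0.001, -1.0]]
contact_force: [1.1, 0.2, -0.7]
grip_width: 1.002
grasp_force: 0.0
top flap -1 2.847666765814151
top flap 1 2.849650174532131
top board frame 0.13081293230432853 0.06591898026474548 top 0.06406627313733584 444 [0.0545 0.0795]
top board frame 0.1356933269160773 0.0008059125575640615 top 0.0644895810343672 325 [0.0422 0.0959]
top board frame 0.14124954717649388 -0.06633196757774329 top 0.06413689427629081 157 [0.0322 0.0772]
top board frame -0.0005718697576407132 0.1859907610610758 top 0.06423228746798866 484 [0.0551 0.0544]
scene flap -1 2.8485445943033465
scene flap 1 2.8499180936299866
scene board frame 0.13397247154108835 0.06644641451382105 top 0.06387313352709204 296 [0.0581 0.0764]
scene board frame 0.13164364266396156 0.001967054474207912 top 0.0642889199532217 317 [0.0599 0.0919]
scene board frame 0.13243599827820648 -0.06586074611450696 top 0.06407771760096832 336 [0.0566 0.0783]
scene board frame 0.002718842568332632 0.18539753427228303 top 0.0641305077216871 255 [0.0573 0.0572]
```

View pics/top2.png

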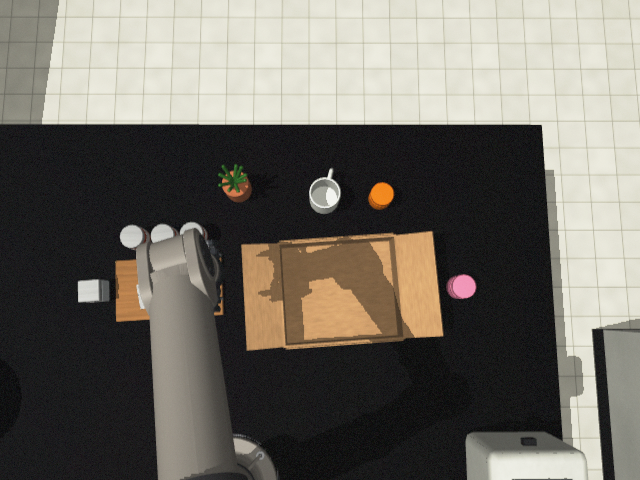

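View pics/scene2.png

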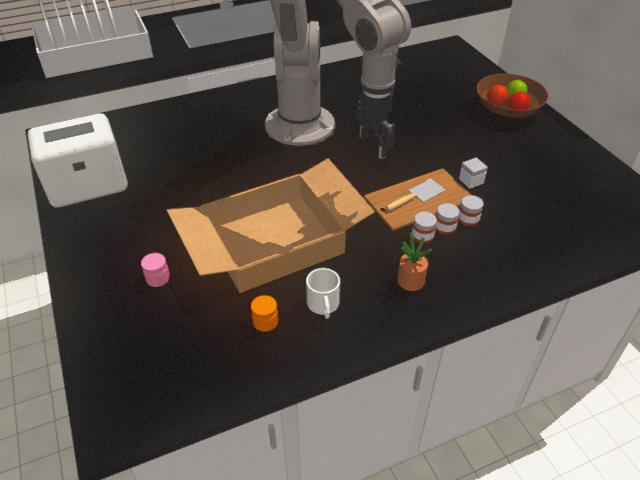

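The carton is empty with both flaps folded out. Three jars stand along the far edge (scene view 424,226 to 471,210) and the caddy at the left edge (473,173). The bystanders haven't moved.

```bash
python3 -c "
from cell import env
print(env.finish_job())"
```

```text
the job is handed in; nothing more can be done
None
```

The job is handed in: both flaps were folded out to their stops first, then the three jars were stood along the board's far edge and the one caddy by its left edge; I don't have the verdict.

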